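# Find the open gap with a feeler

### The job

Take the feeler by its orange grip and try its blade in the gaps of the blue-topped guide block, sliding it gently along the block's steel apron, until you find the one gap that lets it in; in the others it jams a short way in and must not be forced. Leave the feeler released in the gap that fits, lying flat with its blade pushed fully home until it touches the back, and leave the other things on the cart alone.

Things in the scene. Friction and masses are not known exactly. Their poses are not given: they have to be found in the camera images.
- feeler: Feeler, 0.13 kg, loose, flat on the cart: steel blade 115 x 22 x 5 mm with an upright orange grip. Origin on the blade's underside below the grip's centre; z up, x along the blade to its tip, 95 mm ahead (the tail ends 20 mm behind). The grip is 26 mm along x, 16 mm across y, from 5 to 54 mm above the underside: pinch it across y.
- blade: The feeler's steel blade, rigid with it; same origin and axes as feeler. More than 40 N, even briefly, on it from anything (gap, apron, fingers) ruins it, so hold the feeler by the grip alone.
- tip (a point): Middle of the blade's tip end, 95 mm ahead of the feeler's origin and 2.5 mm above its underside.
- guide_block: Guide block, fixed, 165 x 170 x 37 mm: steel base plate 10 mm thick (x = -100 to +65 mm), bare in front as an apron; behind, a blue cover (top at 33 mm, screw heads to 37) over four gaps side by side. Origin at cart height below the middle of the cover's front face; z up, x into the gaps, y across. Gaps at y = -57, -19, +19, +57 mm, 26 mm wide, floor level with the apron.
- gap1 (a point): Mouth of the gap at y = -57 mm of the block: mid width, on its floor (10 mm above the cart), at the cover's front face. Each gap is 14 mm high for the first 12 mm, then 9 mm. The walls between gaps have pointed noses reaching 6 mm ahead of the cover that guide the blade in.
- gap2 (a point): The same for the gap at y = -19 mm. From x = 21 mm on, a shim hidden under the cover narrows each gap: in one it is thin and leaves 7.5 mm height; in the other three it leaves 3.5 mm, so the blade jams with its tip at x = 21 mm. Which gap is open changes and cannot be seen from above.
- gap3 (a point): The same for the gap at y = +19 mm.
- gap4 (a point): The same for the gap at y = +57 mm.
- back_wall: Back wall of the guide block, behind the cover: closes all gaps. Origin on the base plate at the middle of the wall's front face; axes as the block's. All gaps end at a back wall at x = 60 mm: fully home, the tip touches it and the feeler's origin is at x = -35 mm of the block.
- nut_black: Bystander: black hexagon nut, 33 x 38 x 20 mm, loose; origin at the centre of its underside.
- bearing: Bystander: ball bearing lying flat, 42 mm across, 12 mm high, loose; origin at the centre of its underside.
- alu_block: Bystander: pale aluminium block, 32 x 52 x 24 mm, loose; origin at the centre of its underside.
Mind the look-alikes: they are no part of the job. What is shaped like the feeler but red is not meant.

How it is judged (in metres and radians):
On the way, in this order (a step that is already met when the one before it is completed fails the run):
1. the feeler is lifted off the cart (height (world z) of feeler above 0.02 m and contact force between feeler and the fingers above 1 N), for 0.1 s.
2. the blade's tip is in the mouth of one of the gaps (x of tip in the frame of guide_block above 0.008 m and z of tip in the frame of guide_block between 0.008 and 0.0175 m and (y of tip in the frame of guide_block between -0.063 and -0.051 m or y of tip in the frame of guide_block between -0.025 and -0.013 m or y of tip in the frame of guide_block between 0.013 and 0.025 m or y of tip in the frame of guide_block between 0.051 and 0.063 m)), for 0.1 s.
3. the blade is home in a gap and touches the back wall with at least 1 N (x of tip in the frame of guide_block above 0.054 m and z of tip in the frame of guide_block between 0.008 and 0.0175 m and (y of tip in the frame of guide_block between -0.063 and -0.051 m or y of tip in the frame of guide_block between -0.025 and -0.013 m or y of tip in the frame of guide_block between 0.013 and 0.025 m or y of tip in the frame of guide_block between 0.051 and 0.063 m) and contact force between blade and back_wall above 1 N), for 0.05 s.
At the end, for the whole second after the job is handed in: The blade is in a gap with its tip within 6 mm of the back wall, the feeler lies flat on the base plate (grip within 0.06 rad of upright, blade within 0.12 rad of the gap's line), released and at rest (x of tip in the frame of guide_block between 0.054 and 0.064 m and z of tip in the frame of guide_block between 0.008 and 0.0175 m and (y of tip in the frame of guide_block between -0.063 and -0.051 m or y of tip in the frame of guide_block between -0.025 and -0.013 m or y of tip in the frame of guide_block between 0.013 and 0.025 m or y of tip in the frame of guide_block between 0.051 and 0.063 m) and angle between feeler's own z axis and vertical below 0.06 rad and angle between the x axis of feeler and the x axis of guide_block, either way round below 0.12 rad and linear speed of feeler below 0.01 m/s); the robot touches nothing.
It fails at once if the blade is loaded with more than 40 N (contact force between blade and anything else above 40 N).
It fails at once if the nut black is moved by more than 20 mm (distance of nut_black from where it was at the start of the episode above 0.02 m).
It fails at once if the bearing is moved by more than 20 mm (distance of bearing from where it was at the start of the episode above 0.02 m).
It fails at once if the alu block is moved by more than 20 mm (distance of alu_block from where it was at the start of the episode above 0.02 m).
It also fails if it takes over 58 s, if anything falls off the work surface, if the arm or the gripper's body presses on something with over 40 N, if the wrist force passes 120 N, or if a joint passes its speed limit or range.

### The arm

A 6-joint arm with a two-finger parallel gripper is mounted at the origin on a cart in front of the work surface, level with it; the furniture and walls round the work are solid. World frame = base frame: x ahead of the robot, y to its left, z up, the work surface at z = 0. Lengths are in m, angles in degrees, forces in N, time in s.
With the tool pointing down it reaches from about 0.325 to 0.85 m from the base axis. Payload 15.5 kg.
Tool frame: the origin (TCP) lies at the very end of the fingers, on their centre line; the grasp point (between the pads) lies arm.grip_depth behind it (arm.grip_depth is the distance from the TCP to the grasp point, in m); z points along the fingers, y is the line along which they close (so a half turn about z gives the same grasp; the last joint's range is limited). The gripper opens to 91 mm and grips with 3 to 60 N. Pads are 32 mm wide; open, the fingers measure 118 mm over their backs; the gripper's body (76 mm by 178 mm) begins 60 mm behind the grasp point.
Start: joints at [70.216, 28.281, 77.091, -0, 74.628, -5.472], TCP at [0.155, 0.606, 0.214] pointing down, gripper open.
Joint ranges: [-166.48, 166.48], [-47.26, 123.95], [12.59, 153.08], [-70.14, 250.14], [6.76, 159.57], [-176.63, 176.63]. Speed limits (degrees/s): [108.29, 108.29, 147.25, 172.46, 172.46, 172.46].

### API

Orientations are given as a 3x3 rotation matrix whose columns are the frame's x, y, z axes.
In Python, from rig import arm gives the robot as it stands. Calls block until the motion is done:
- arm.move_to(position, orientation): joint-space move of the TCP to a pose.
- arm.move_l(position, orientation=None, feed=0.15): straight line of the TCP; orientation=None keeps the orientation; feed is the mean speed in m/s.
- arm.move_joints(angles): joint-space move.
- arm.grip(opening): finger opening in m; the grip force is fixed at half the most; returns when the fingers have stopped.
- arm.sleep(seconds).
- arm.solve_ik(position, orientation): joint angles nearest the present ones, or None.
- arm.snapshot(name): name is "side" or "top" or "wrist"; returns the picture (420x560x3 uint8, red, green, blue); there is no depth.
- arm.get_calibration(name): a dict with "intrinsics" (3x3 intrinsics, pixels), "cam_to_world" (4x4, takes a point from camera to world coordinates). Camera axes: x right, y down, z forward; pixel columns grow to the right and rows downward; lengths in m; the calibration is good to about 2 mm. A picture is of the moment at which its call begins: read the wrist's pose just before it. get_calibration takes no time and is no camera call; for the wrist camera it gives the pose at the moment of the call.
A pose or a line that the arm cannot do raises arm.Unreachable and nothing moves.
- arm.sign_off(): hands the job in; it is judged then, once.
Readings, each from a call of its own:
- arm.current_t(): time.
- arm.current_joint_positions(): joint angles.
- arm.current_dq(): joint speeds.
- arm.current_tau(): joint torques, N m.
- arm.current_ee_pos(): TCP position.
- arm.current_tool_rot(): TCP orientation.
- arm.current_force(): force on the tool from outside, world axes, zero at the start.
- arm.current_torque(): the same for the moment, N m.
- arm.current_width(): finger opening in m.
- arm.current_grasp_force(): force on a finger pad.
Only numpy, scipy, OpenCV 4.12 (cv2) and the standard library are available. Lean on these libraries where they do the work, as an engineer would, in place of code of your own. Each camera call takes 0.05 s, during which the arm holds its last target. There are 200 camera calls.

## Working session

There is one attempt and no reset: what is moved stays moved. The work goes in short steps, each a Python script; the robot and the scene stay as the last script left them, time stands still between calls to the robot, and variables do not carry over. Pictures are saved under pics/ and viewed, at most 10 in all, crops included, and the job is handed in when it is done.

```bash
mkdir -p pics; ls; python3 - <<'E'
from rig import arm
import cv2
for n in("top","side"):
    im=arm.snapshot(n); cv2.imwrite(f"pics/{n}0.png",im[:,:,::-1])
    c=arm.get_calibration(n); print(n,c)
print(arm.grip_depth,arm.current_t(),arm.current_force(),arm.current_tool_rot())
E
```

```text
pics
top {'intrinsics': array([[407.09542406,   0.        , 282.57180828],
       [  0.        , 407.09542406, 212.86381866],
       [  0.        ,   0.        ,   1.        ]]), 'cam_to_world': array([[ 2.09322278e-02, -9.96430943e-01,  8.17754152e-02,
         4.98862054e-01],
       [-9.99780896e-01, -2.08581851e-02,  1.75970297e-03,
        -9.82272186e-02],
       [-4.77357478e-05, -8.17943323e-02, -9.96649229e-01,
         9.02407132e-01],
       [ 0.00000000e+00,  0.00000000e+00,  0.00000000e+00,
         1.00000000e+00]])}
side {'intrinsics': array([[538.19717748,   0.        , 272.30153563],
       [  0.        , 538.19717748, 201.79378753],
       [  0.        ,   0.        ,   1.        ]]), 'cam_to_world': array([[-0.99792864,  0.05370167, -0.03541983,  0.65566095],
       [ 0.0624706 ,  0.67751752, -0.73284885,  0.94040758],
       [-0.01535765, -0.73354355, -0.67946891,  1.01064836],
       [ 0.        ,  0.        ,  0.        ,  1.        ]])}
0.0188 0.1 [-0.14793622 -0.06977769 -0.29552576] [[-9.68954531e-01  2.47238658e-01 -4.02920158e-04]
 [ 2.47238954e-01  9.68953954e-01 -1.06561516e-03]
 [ 1.26949818e-04 -1.13215019e-03 -9.99999351e-01]]
```

View pics/top0.png

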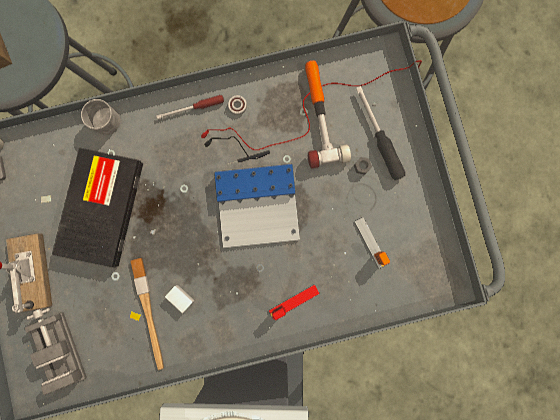

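View pics/side0.png

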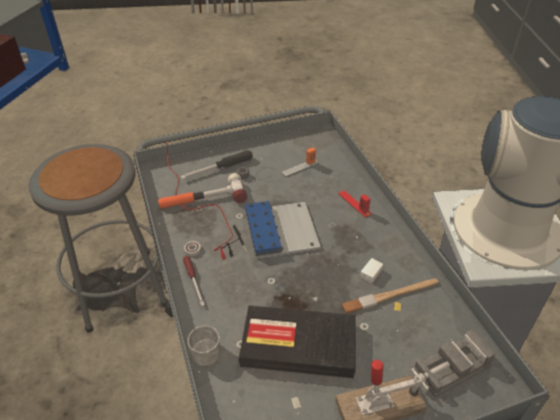

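The top view shows the guide block around (257,205) with its cover facing away from the robot. The orange-gripped feeler has its grip at about (381,258) and its blade tip at about (362,220). Things that could be mistaken for it: the red feeler (293,303), the orange hammer handle (316,80) and the orange brush handle (140,275). I choose (381,258) and will check it in an enlarged crop.

```bash
python3 - <<'E'
import cv2,numpy as np
im=cv2.imread("pics/top0.png")
a=cv2.resize(im[150:260,205:310],None,fx=5,fy=5,interpolation=cv2.INTER_CUBIC)
b=cv2.resize(im[205:275,345:400],None,fx=5,fy=5,interpolation=cv2.INTER_CUBIC)
o=np.zeros((550,800,3),np.uint8);o[:,:525]=a;o[:350,525:]=b
cv2.imwrite("pics/crop1.png",o)
E
```

```text
(no output)
```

View pics/crop1.png

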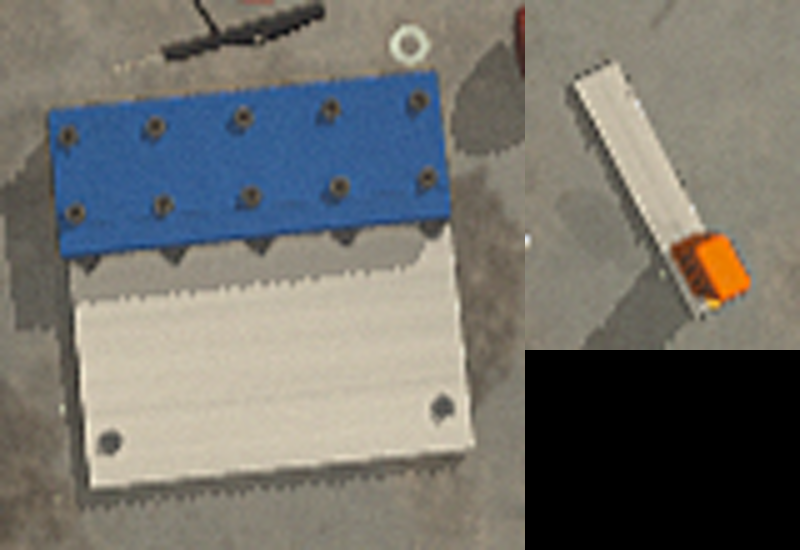

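The crop confirms it: a steel blade with an orange upright grip. The block's corners are sharp enough to measure.

```bash
cat > h.py <<'E'
from rig import arm
import numpy as np, cv2
def ray(name,uv,z,c=None):
    c=c or arm.get_calibration(name); T=c["cam_to_world"]
    d=T[:3,:3]@np.linalg.solve(c["intrinsics"],[uv[0],uv[1],1]); o=T[:3,3]
    return o+d*(z-o[2])/d[2]
def fit(model,meas):   # 2D rigid: meas = R(th) model + t
    m,q=np.array(model,float),np.array(meas)[:,:2]; a,b=m-m.mean(0),q-q.mean(0)
    th=np.arctan2((a[:,0]*b[:,1]-a[:,1]*b[:,0]).sum(),(a*b).sum())
    R=np.array([[np.cos(th),-np.sin(th)],[np.sin(th),np.cos(th)]])
    t=q.mean(0)-R@m.mean(0); return th,t,np.linalg.norm(m@R.T+t-q,axis=1)*1e3
def down(th): # tool down, closing axis y perpendicular to heading th
    c,s=np.cos(th),np.sin(th); return np.array([[c,s,0],[s,-c,0],[0,0,-1.]])
E
python3 - <<'E'
from h import *
f=lambda x,y,ox,oy:((x+.5)/5-.5+ox,(y+.5)/5-.5+oy)
B=lambda x,y,z:ray("top",f(x,y,205,150),z)
F=lambda x,y,z:ray("top",f(x-525,y,345,205),z)
P=[B(90,488,.01),B(473,447,.01),B(62,257,.033),B(450,218,.033),B(48,110,.033),B(438,71,.033)]
M=[(-.1,.085),(-.1,-.085),(0,.085),(0,-.085),(.065,.085),(.065,-.085)]
print(np.round(P,4)); th,t,e=fit(M,P); print("block",np.degrees(th),t,e)
t1,t2,tl,g=F(572,86,.005),F(618,62,.005),F(697,318,.005),F(726,265,.054)
print(t1,t2,np.linalg.norm(t1-t2)); tip=(t1+t2)/2
print("tip",tip,"grip",g,"len",np.linalg.norm((tip-g)[:2]),np.degrees(np.arctan2(*(tip-g)[1::-1])), tl)
E
```

```text
[[ 0.4941  0.0327  0.01  ]
 [ 0.5155 -0.1342  0.01  ]
 [ 0.5928  0.0447  0.033 ]
 [ 0.6132 -0.1217  0.033 ]
 [ 0.6565  0.0529  0.033 ]
 [ 0.6772 -0.1153  0.033 ]]
block 7.011156222484049 [ 0.60312484 -0.03872674] [0.91426704 1.63304804 0.98132278 1.45317623 0.99028638 0.87327234]
[ 0.55600348 -0.25472388  0.005     ] [ 0.56705421 -0.27498096  0.005     ] 0.023075265551454543
tip [ 0.56152884 -0.26485242  0.005     ] grip [ 0.47990789 -0.31048172  0.054     ] len 0.09350943129774816 29.206897296010997 [ 0.4554863  -0.31006571  0.005     ]
```

The fit is consistent: block residuals are under 2 mm, blade width is 23 mm and grip-to-tip is 93.5 mm. The block heading is 7° and the feeler heading about 29°. Next I move above the feeler and look with the wrist camera.

```bash
python3 - <<'E'
from h import *
g=np.array([.480,-.3105])
for k in(0,np.pi):
    for p,a in((g,29.2),((.568,-.043),7)):
        print(k,arm.solve_ik([*p,.14],down(np.radians(a)+k)))
k=min((0,np.pi),key=lambda k:max(abs(arm.solve_ik([*p,.14],down(np.radians(a)+k))[5]) for p,a in((g,29.2),((.568,-.043),7))))
print(k); R=down(np.radians(29.2)+k)
arm.move_to([*g,.16],R)
c=arm.get_calibration("wrist"); im=arm.snapshot("wrist"); cv2.imwrite("pics/w1.png",im[:,:,::-1])
np.savez("w1.npz",K=c["intrinsics"],T=c["cam_to_world"]); print(c,arm.current_t(),arm.current_ee_pos())
E
```

```text
0 [-3.88820851e+01  2.87557850e+01  8.97660291e+01 -2.54444375e-14
  6.14781859e+01  2.19179149e+01]
0 [-1.03351348e+01  2.86112987e+01  9.00577596e+01 -2.54444375e-14
  6.13309417e+01  7.26648652e+01]
3.141592653589793 [-3.88820851e+01  2.87557850e+01  8.97660291e+01 -2.54444375e-14
  6.14781859e+01 -1.58082085e+02]
3.141592653589793 [-1.03351348e+01  2.86112987e+01  9.00577596e+01 -2.54444375e-14
  6.13309417e+01 -1.07335135e+02]
0
{'intrinsics': array([[310.71896176,   0.        , 283.66478813],
       [  0.        , 310.71896176, 207.55244671],
       [  0.        ,   0.        ,   1.        ]]), 'cam_to_world': array([[ 4.88307528e-01, -8.43228659e-01, -2.24769185e-01,
         5.43721365e-01],
       [-8.72671191e-01, -4.72088140e-01, -1.24810984e-01,
        -2.73468997e-01],
       [-8.66667974e-04,  2.57095735e-01, -9.66385550e-01,
         3.30317979e-01],
       [ 0.00000000e+00,  0.00000000e+00,  0.00000000e+00,
         1.00000000e+00]])} 3.5417 [ 0.48031234 -0.31005001  0.16004514]
```

View pics/w1.png

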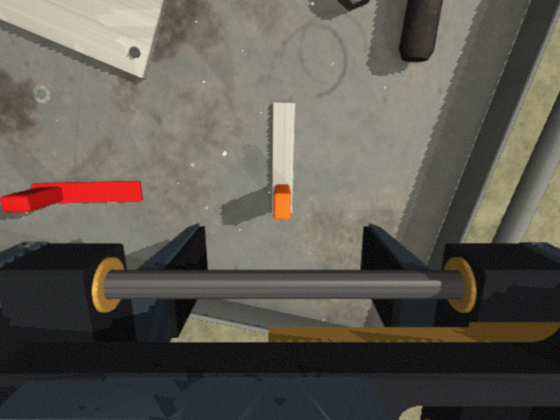

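The wrist view shows the blade tip at about (284,103), the blade edges at columns 273 to 295, and the grip's top face centred at about (283,206). The fingers straddle it.

```bash
python3 - <<'E'
from h import *
d=np.load("w1.npz"); c={"intrinsics":d["K"],"cam_to_world":d["T"]}
im=cv2.imread("pics/w1.png"); hsv=cv2.cvtColor(im,cv2.COLOR_BGR2HSV)
m=(hsv[:,:,1]<50)&(im.min(2)>150); m[:, :262]=0;m[:,305:]=0;m[:98]=0;m[190:]=0
for r in(106,120,140,160,180):
    x=np.where(m[r])[0]; print(r,x.min(),x.max()) 
ro=[r for r in range(98,180) if m[r].sum()>8][0]; print("tiprow",ro)
ctr=lambda r:(np.where(m[r])[0].min()+np.where(m[r])[0].max())/2
w=[ray("",(ctr(r),r),.005,c) for r in(108,120,140,160,178)]
vx=np.polyfit([p[0] for p in w],[p[1] for p in w],1); print("heading",np.degrees(np.arctan(vx[0])))
tip=ray("",(ctr(ro+3),ro-.5),.005,c); print("tip",tip)
o=(hsv[:,:,0]<20)&(hsv[:,:,1]>180)&(im[:,:,2]>200); o[:185]=0;o[225:]=0;o[:,:262]=0;o[:,305:]=0
y,x=np.where(o); print(x.min(),x.max(),y.min(),y.max())
g=ray("",((x.min()+x.max())/2,y.max()+.5),.054,c); print("grip rear top edge",g)
u=np.array([1,vx[0]])/np.hypot(1,vx[0]); print("origin from tip",tip[:2]-.095*u,"from grip",g[:2]+.013*u)
E
```

```text
106 274 294
120 273 294
140 273 294
160 273 293
180 273 292
tiprow 103
heading 28.365084061230665
tip [ 0.56251471 -0.26301182  0.005     ]
275 289 193 218
grip rear top edge [ 0.46951446 -0.31294531  0.054     ]
origin from tip [ 0.47892058 -0.30814519] from grip [ 0.48095366 -0.30676917]
```

The feeler origin is about (0.480, -0.3075), heading about 28.7°. I grasp, lift, carry it to the apron and look again.

```bash
python3 - <<'E'
from h import *
g=np.array([.4798,-.3075]); R=down(np.radians(28.6))
arm.move_l([*g,.10],R); arm.move_l([*g,.020],feed=.08)
print(arm.current_force()); arm.grip(0.0); print("w",arm.current_width(),arm.current_grasp_force(),arm.current_force())
arm.move_l([*g,.10],feed=.1); arm.sleep(.2); print(arm.current_width(),arm.current_grasp_force(),arm.current_force())
th=np.radians(7.0); t=np.array([.6031,-.0387]); u=np.array([np.cos(th),np.sin(th)]);v=np.array([-u[1],u[0]])
p=t-.145*u-.019*v
arm.move_to([*p,.10],down(th)); arm.move_l([*p,.045],feed=.1); arm.sleep(.2)
c=arm.get_calibration("wrist"); im=arm.snapshot("wrist"); cv2.imwrite("pics/w2.png",im[:,:,::-1])
np.savez("w2.npz",K=c["intrinsics"],T=c["cam_to_world"]); print(c["cam_to_world"],arm.current_t(),arm.current_ee_pos(),arm.current_force(),arm.current_width())
E
```

```text
[ 0.18445212 -0.63482877  0.61544231]
w 0.015881601502284064 29.998493492603302 [ 0.18955327 -0.95922196 -0.18198344]
0.01569496203047156 29.998354017734528 [ 0.12086121 -0.60139602 -1.72155978]
[[ 1.21387737e-01 -9.59369689e-01 -2.54705355e-01  5.33810250e-01]
 [-9.92605056e-01 -1.17444554e-01 -3.06916826e-02 -6.53629869e-02]
 [-4.69086918e-04  2.56547417e-01 -9.66531532e-01  2.15895733e-01]
 [ 0.00000000e+00  0.00000000e+00  0.00000000e+00  1.00000000e+00]] 9.4 [ 0.46180947 -0.07534207  0.04547084] [ 0.12897666 -1.08227732 -1.49811405] 0.016082089718236357
```

View pics/w2.png

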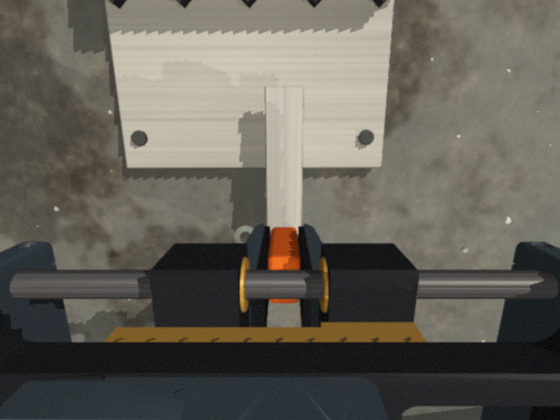

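The feeler is held, with its tip at about (284,87) over the apron. The apron's front corners are at (126,167) and (381,166), its screws at (139,138) and (366,137), and the nose tips lie along row 5. From these I refine the block's pose relative to the blade.

```bash
python3 - <<'E'
from h import *
im=cv2.imread("pics/w2.png")
o=np.zeros((500,800,3),np.uint8)
o[:100]=cv2.resize(im[0:35,105:385],(800,100),interpolation=cv2.INTER_CUBIC)
for i,(x,y) in enumerate(((101,142),(356,141),(259,62))):
    o[110:390,i*265:i*265+260]=cv2.resize(im[y:y+56,x:x+52],(260,280),interpolation=cv2.INTER_CUBIC)
cv2.imwrite("pics/crop2.png",o)
E
```

```text
(no output)
```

View pics/crop2.png

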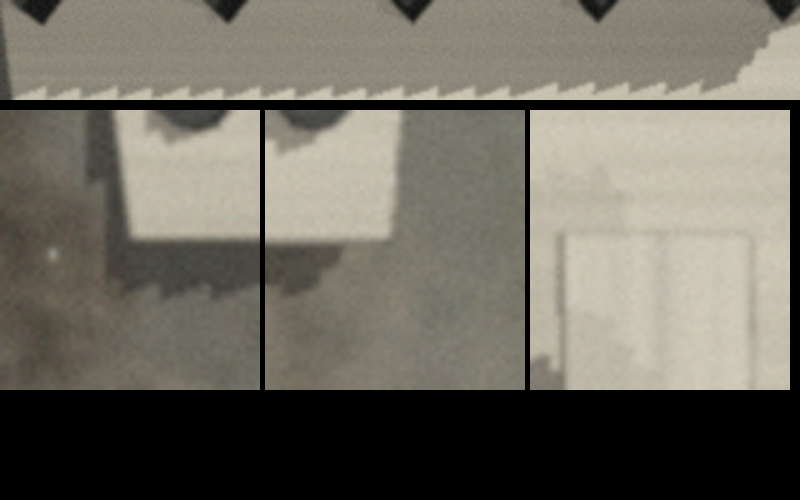

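```bash
python3 - <<'E'
from h import *
d=np.load("w2.npz"); c={"intrinsics":d["K"],"cam_to_world":d["T"]}
px=[(126.6,167.6),(380.6,166.6),(119.7,7.9),(184.8,7.6),(249.2,7.6),(314,7.3),(378.3,7.3)]
M=[(-.1,.085),(-.1,-.085)]+[(-.006,y) for y in(.076,.038,0,-.038,-.076)]
P=[ray("",p,.01,c) for p in px]; th,t,e=fit(M,P); print(np.round(P,4),np.degrees(th),t,e)
a,b=ray("",(265.6,86),.0305,c),ray("",(302.8,86),.0305,c); tip=(a+b)/2
print(a,b,np.linalg.norm(a-b),"tip",tip)
p=np.array([.46181,-.07534]); q=tip[:2]-p; print(np.linalg.norm(q),np.degrees(np.arctan2(q[1],q[0])))
R=np.array([[np.cos(th),-np.sin(th)],[np.sin(th),np.cos(th)]])
print("tip in block",(tip[:2]-t)@R,"tcp in block",(p-t)@R)
E
```

```text
[[ 4.941e-01  3.480e-02  1.000e-02]
 [ 5.152e-01 -1.322e-01  1.000e-02]
 [ 5.880e-01  3.810e-02  1.000e-02]
 [ 5.928e-01  3.000e-04  1.000e-02]
 [ 5.973e-01 -3.720e-02  1.000e-02]
 [ 6.021e-01 -7.480e-02  1.000e-02]
 [ 6.067e-01 -1.122e-01  1.000e-02]] 7.130849529043441 [ 0.60348907 -0.03636965] [0.84850483 0.98697294 0.19685857 0.31793747 0.19255616 0.15045851
 0.47229808]
[ 0.55354084 -0.05268409  0.0305    ] [ 0.55606513 -0.07333471  0.0305    ] 0.020804331409947915 tip [ 0.55480298 -0.0630094   0.0305    ]
0.09380692340031181 7.553191879896236
tip in block [-0.05161646 -0.02039002] tcp in block [-0.14542083 -0.02108149]
```

The measurements agree (noses fit to under 0.5 mm). I write a guarded slide, feel for the apron, then try gap 2.

```bash
cat >> h.py <<'E'
th=np.radians(7.13); t=np.array([.60349,-.03637]); u=np.array([np.cos(th),np.sin(th)]); v=np.array([-u[1],u[0]]); Rb=down(th)
W=lambda x,y,z:[*(t+x*u+y*v),z]        # TCP in block frame
def here():
    p=arm.current_ee_pos(); q=np.array(p[:2])-t; return np.array([q@u,q@v,p[2]])
def fb():                               # force in block axes
    f=np.array(arm.current_force()); return np.array([f[:2]@u,f[:2]@v,f[2]])
def slide(x0,x1,y,z,step,f0,thr=5,feed=.03,log=True):
    x=x0
    while x<x1-1e-9:
        x=min(x+step,x1); arm.move_l(W(x,y,z),Rb,feed=feed); f=fb()-f0
        if np.hypot(f[0],f[1])>thr or abs(f[2])>10:
            print("STOP tip_x=%.4f"%(x+.095),np.round(f,1),np.round(here(),4)); return x,f
    print("reached tip_x=%.4f"%(x+.095),np.round(f,1),np.round(here(),4),arm.current_t()); return x,f
E
python3 - <<'E'
from h import *
y=-.0194; arm.move_l(W(-.130,y,.036),Rb,feed=.1); arm.sleep(.3); f0=fb(); print(f0,here())
z=.036
while z>.027:
    z-=.0005; arm.move_l(W(-.130,y,z),Rb,feed=.03); f=fb()-f0
    if f[2]>1.5 : break
print("apron z",z,here(),f); z+=.0006; arm.move_l(W(-.130,y,z),Rb,feed=.03); arm.sleep(.1); print(fb()-f0)
x,f=slide(-.130,-.107,y,z,.005,f0)
if x>-.1071: x,f=slide(x,-.081,y,z,.002,f0)
if x>-.0811: x,f=slide(x,-.068,y,z,.0005,f0)
print(z,f0,arm.current_t(),arm.current_width())
E
```

```text
[-1.00882065  0.62908244  0.10197974] [-0.13018206 -0.01939357  0.03608404]
apron z 0.02949999999999999 [-0.13008955 -0.01943614  0.02974459] [-1.41528343 -0.9106923   6.66717149]
[ 0.67158153 -1.20274311 -0.88381225]
reached tip_x=-0.0120 [ 1.6 -0.9 -1.4] [-0.1068 -0.0194  0.0301] 15.15
reached tip_x=0.0140 [ 0.9 -1.9 -0.7] [-0.0809 -0.0194  0.0301] 18.4
reached tip_x=0.0270 [ 1.2 -1.  -1.1] [-0.068  -0.0194  0.0301] 24.9
0.03009999999999999 [-1.00882065  0.62908244  0.10197974] 24.9 0.01576265062024124
```

No jam at nominal tip x = 27 mm, so gap 2 appears to be the open one. I continue to the back wall.

```bash
python3 - <<'E'
from h import *
f0=np.array([-1.009,.629,.102]); y,z=-.0194,.0301
x,f=slide(-.068,-.041,y,z,.0015,f0)
if x>-.0411: x,f=slide(x,-.030,y,z,.0005,f0,thr=6)
arm.sleep(.2); print(fb()-f0,here(),arm.current_t(),arm.current_width())
c=arm.snapshot("wrist"); cv2.imwrite("pics/w3.png",c[:,:,::-1])
E
```

```text
reached tip_x=0.0540 [ 1.  -0.4 -0.7] [-0.0409 -0.0194  0.0301] 29.4
STOP tip_x=0.0615 [-6.1 -1.7  1.5] [-0.0343 -0.0193  0.03  ]
[-5.17166711 -1.24770089  0.47465933] [-0.03430613 -0.01928276  0.02995535] 33.35 0.015866144428777904
```

View pics/w3.png

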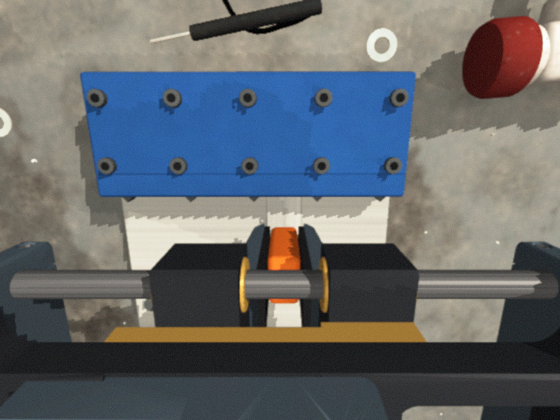

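The blade stopped at the back wall (nominal tip 61.5 mm, 5 to 6 N held for 0.2 s) and sits inside the gap between the noses. I set it down, release and retreat.

```bash
python3 - <<'E'
from h import *
h=here(); arm.move_l(W(-.0338,-.0194,.0297),Rb,feed=.02); print(fb())
arm.grip(.05); arm.sleep(.2); print(arm.current_width(),fb())
arm.move_l(W(-.0343,-.0194,.15),Rb,feed=.15); arm.sleep(.3)
c=arm.get_calibration("wrist"); im=arm.snapshot("wrist"); cv2.imwrite("pics/w4.png",im[:,:,::-1]); print(arm.current_t())
np.savez("w4.npz",K=c["intrinsics"],T=c["cam_to_world"])
E
```

```text
[-6.17480504  0.14259496  7.07571489]
0.05020656430451751 [-0.08199304 -0.65384502  0.76533887]
35.8333
```

View pics/w4.png

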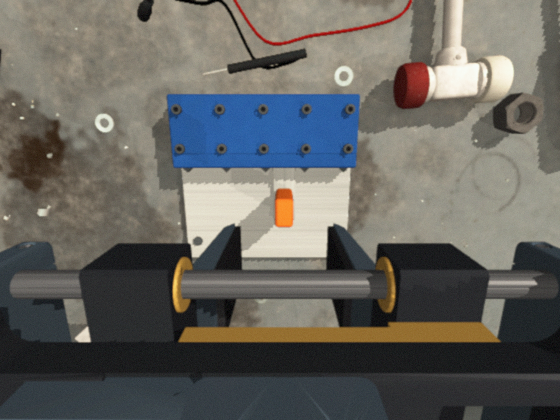

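The feeler stands upright and released, with its grip's rear top edge at about (284,227). A quick position check comes before signing off.

```bash
python3 - <<'E'
from h import *
d=np.load("w4.npz"); c={"intrinsics":d["K"],"cam_to_world":d["T"]}
q=lambda a,z:(lambda p:np.round([(p-t)@u,(p-t)@v],4))(ray("",a,z,c)[:2])
print("grip rear top (expect -.048,-.019)",q((284.5,227),.064),"cover front corners",q((173,167),.033),q((356,167),.033))
arm.sign_off()
E
```

```text
grip rear top (expect -.048,-.019) [-0.0474 -0.0187] cover front corners [0.0005 0.0843] [ 0.0005 -0.0847]
the job is handed in; nothing more can be done
```

The feeler is released flat in gap 2 (y = -19 mm), the first gap tried, with its blade pushed against the back wall at about 6 N, and the job was handed in at about 36 s.

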